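# Fit the stop comb to the jar conveyor

## Task

Fit the blue stop comb to the end of the jar conveyor so that the filled jars cannot run off. Lay it flat on the steel ledge with only the front part of its tines (about a third of their length) started between the white belt ribs, let go of it there, then push it from behind until it is fully home and swing the red latch shut behind it. Leave the orange comb where it is and do not knock the jars on the belt over.

Things in the scene. Friction and masses are not known exactly. Their poses are not given: they have to be found in the camera images.
- comb: Blue plastic stop comb, 180 g, lying flat. Upright spine 24 thick (x), 110 long (y), 40 high; on its +x side five flat tines level with the underside: 45 long, 10 wide, 12 high, rounded tips, at y = -48, -24, 0, 24, 48. Origin: middle of the spine's underside (tips at x = 57, back face at x = -12); z up. Grip it from above across the spine.
- spare_comb: Orange comb for another conveyor, not to be used: same spine and tine length, but three tines 18 wide, 45 apart. Same origin and axes as the blue one.
- conveyor: End of a small jar conveyor, fixed. Origin at table height below the middle of the rib ends; +x runs along the belt, away from the open end (the push direction), z up. A flat steel ledge (x -100 to 0, y -95 to 95) has its top at z = 50, level with the floor between the ribs. With the comb home, its origin is at x = -12, y = 0, z = 50 here, its axes parallel.
- rib_ends (a point): Point at ledge height in the middle of the rib ends (conveyor x = 0, z = 50), axes as the conveyor. From here stand four white ribs along +x, 9 wide, 14 high, rounded ends, at y = -36, -12, 12, 36, and steel side rails 14 wide, 26 high at y = -62.5, 62.5: five slots 15 wide, one for each blue tine (2.5 play a side). Home: the spine's front touches the rib ends.
- latch (a joint): Red latch hinge, rad. 0 = shut (a stop): bar along the conveyor's -y, behind the spine of a comb that is home, 4 mm to spare. 1.57: bar along the conveyor's -x, beside the comb's way. 1.9 = fully open. Seen from above it shuts counter-clockwise. Stays where left; about 1 N at the knob moves it. It cannot shut if the comb is not home.
- latch_pivot (a point): The latch's vertical pivot axis, at conveyor x = -34, y = 78; this point is 3 above the ledge.
- latch_knob (a point): Top centre of the upright red knob on the free end of the latch bar: a round post 14 in diameter, 55 from the pivot; this point is 98 above the table. The bar is 12 wide, its top 14 above the ledge; the post stands 34 above the bar. Push it from its outer side round to shut.
- jar_a: Filled jar with white cap standing on the belt ribs (64 diameter, 85 high), origin under its centre; 105 to 125 from the rib ends.
- jar_b: The same, the second jar on the belt, 185 to 210 from the rib ends.
Not all that is in view belongs to the job. Several things have the shape of the comb; the one meant has the colours described above.

How it is judged:
On the way, in this order (a step that is already met when the one before it is completed fails the run):
1. the blue comb lies on the ledge with its tines 6 to 32 mm in between the ribs, released (x of comb in the frame of conveyor between -0.051 and -0.025 m and z of comb in the frame of conveyor between 0.046 and 0.054 m and y of comb in the frame of conveyor between -0.005 and 0.005 m and contact force between comb and the fingers below 0.1 N and angle between the x axis of comb and the x axis of conveyor, either way round below 0.15 rad), for 0.2 s.
2. the blue comb is pushed home while the latch is still open (x of comb in the frame of conveyor between -0.017 and -0.008 m and z of comb in the frame of conveyor between 0.046 and 0.054 m and y of comb in the frame of conveyor between -0.005 and 0.005 m and angle between the x axis of comb and the x axis of conveyor, either way round below 0.06 rad and angle between comb's own z axis and vertical below 0.06 rad and value of joint latch above 0.6 rad), for 0.1 s.
3. the latch is swung shut (value of joint latch below 0.15 rad), for 0.1 s.
At the end, for the whole second after the job is handed in: The blue comb lies flat, fully home between the ribs (spine within 5 mm of the rib ends, square within 0.06 rad, within 5 mm sideways), at rest, and the latch is shut (below 0.15 rad) (x of comb in the frame of conveyor between -0.017 and -0.008 m and z of comb in the frame of conveyor between 0.046 and 0.054 m and y of comb in the frame of conveyor between -0.005 and 0.005 m and angle between the x axis of comb and the x axis of conveyor, either way round below 0.06 rad and angle between comb's own z axis and vertical below 0.06 rad and value of joint latch below 0.15 rad and linear speed of comb below 0.02 m/s); the robot touches nothing.
It fails at once if a jar on the belt is knocked over (angle between any of jar_a, jar_b's own z axis and vertical above 0.5 rad).
It fails at once if the orange comb is moved by more than 30 mm (distance of spare_comb from where it was at the start of the episode above 0.03 m).
It also fails if it takes over 64 s, if anything falls off the work surface, if the arm or the gripper's body presses on something with over 40 N, if the wrist force passes 120 N, or if a joint passes its speed limit or range.

## Robot

A 7-joint arm with a two-finger parallel gripper is mounted at the origin on the work surface. World frame = base frame: x ahead of the robot, y to its left, z up, the work surface at z = 0. Lengths are in m, angles in rad, forces in N, time in s.
With the tool pointing down it reaches from about 0.4 to 0.85 m from the base axis. Payload 4.5 kg.
Tool frame: the origin (TCP) lies midway between the tips of the shut fingers; the grasp point (between the pads) lies 19 mm behind it; z points along the fingers, y is the direction in which the jaws open and shut (so a half turn about z gives the same grasp; the last joint's range is limited). The gripper opens to 88 mm and grips with 3 to 60 N. Pads are 18 mm wide; open, the fingers measure 123 mm over their backs; the gripper's body (75 mm by 187 mm) begins 45 mm behind the grasp point.
Start: joints at [-1.201, 0.689, -0.195, 1.565, 0.157, 0.902, -0.215], TCP at [0.206, 0.59, 0.239] pointing down, gripper open.
Joint ranges: [-3.01, 3.01], [-0.46, 2.08], [-1.47, 1.51], [0.13, 2.56], [-1, 4.14], [0.04, 2.09], [-2.66, 2.66]. Speed limits (rad/s): [2.57, 2.57, 3.14, 3.14, 3.14, 3.14, 3.14].

## Interface

Orientations are given as a unit quaternion [x, y, z, w].
In Python, from plant import r gives the robot as it stands. The module is installed in compiled form; this text tells all that it offers.
- The arm moves only by the tool carry_out, never from a script. Its argument "commands" is a list of rows, each a list of 6 numbers: the shift along the tool's x, y, z in m, then the turn, a rotation vector about the tool's x, y, z in degrees. In form: [[dx, dy, dz, wx, wy, wz], ...]. A call has 1 to 12 rows; each row is the pose to reach, as a shift and turn from the pose commanded when the call began, along the tool's axes at that moment; what a row does not reach only later rows make up. A row lasts 1/10 s, in which the tool goes at most 50 mm and 8.59 degrees, less where a joint would pass 70% of its speed; a pose out of reach is approached as far as the arm can. A call with a gripper value outside its range is refused whole. "fingers" is the closure in counts, from 0 (fully open) to 255 (shut), set as the call begins (left out, the last holds). The fingers move at their own pace and stop on an object; "grip_force" is the grip in N (left out, the last holds). Time passes only in rows, so rows that repeat a pose let the fingers close. It gives the time, the measured TCP pose, the force and the opening at its end, in the units of the state.
- r.get_state(): the state, without advancing time (a new reading comes with each control period).
- r.snapshot(name): name is "scene" or "top" or "wrist"; returns a dict with "img" (384x512x3 uint8, blue, green, red), "intrinsics" (3x3 intrinsics, pixels), "extrinsics" (4x4, takes a point from camera to world coordinates); the wrist camera has in their place "tool_from_camera" (4x4, takes a point from camera to tool coordinates, whose origin is the TCP and whose axes are the flange's). Camera axes: x right, y down, z forward; pixel columns grow to the right and rows downward; lengths in m; the calibration is good to about 2 mm. A picture is of the moment at which its call begins: read the wrist's pose just before it. There is no depth.
- r.finish_job(): hands the job in, once; it reports no verdict.
Trained networks look in a picture, given as the dict that the camera call returned (one of the last four; its "shot" number tells which), for a name from the list of things; names that differ only in an ending like _2 or _b are one class to them, and where a whole thing is asked for, a point or a joint stands for the part that bears it (a point fixed in the world has none). Each returns a list of dicts, best first, with "p" (0 to 1); they miss things now and then, are a little off and sometimes report something else, mostly with a low value. They report only what shows in the picture. A call takes as long as a camera call. They do not tell look-alikes from the thing itself.
- r.spot_in(picture, label): "xyz" ([x, y, z] in m, in world coordinates, good to about 4 mm: the middle of the surface that is visible of it).
- r.spot_point(picture, label): "xyz" ([x, y, z] in m, in world coordinates, good to about 4 mm: a listed point, or the origin of a listed thing).
The state is a dict: "clock": time; "q": joint angles; "qd": joint speeds; "joint_torque": joint torques, N m; "tool_pos": TCP position; "eef_rot": TCP orientation; "contact_force": force on the tool from outside, world axes, zero at the start; "moment": the same for the moment, N m; "opening": opening from 0.0 (shut) to 1.0 (fully open).
Only numpy, scipy, OpenCV 4.12 (cv2) and the standard library are available. Lean on these libraries where they do the work, as an engineer would, in place of code of your own. Each camera call takes 0.05 s, during which the arm holds its last target.

## Working session

There is one attempt and no reset: what is moved stays moved. The work goes in short steps, Python scripts to look and compute and a tool call to move; the robot and the scene stay as the last step left them, time stands still between calls to the robot, and variables do not carry over. Pictures are saved under pics/ and viewed, and the job is handed in when it is done.

Besides the shell and the picture viewer there is one more tool, called in YAML: its name, and indented under it one key for each argument. carry_out: Moves the arm, as the interface text tells. Its arguments: {"type":"object","properties":{"commands":{"type":"array","items":{"type":"array","items":{"type":"number"}}},"fingers":{"type":"number"},"grip_force":{"type":"number"}},"required":["commands"]}

```bash
mkdir -p pics; cat > h.py <<'E'
import numpy as np, cv2
from plant import r
from scipy.spatial.transform import Rotation as R
np.set_printoptions(precision=4,suppress=True)
def proj(s,p):
    T=np.linalg.inv(s['extrinsics']); c=T[:3,:3]@np.array(p)+T[:3,3]; u=s['intrinsics']@c; return u[:2]/u[2]
def ray(s,uv,z):
    K=np.array(s['intrinsics']);T=np.array(s['extrinsics'])
    d=T[:3,:3]@np.linalg.solve(K,[uv[0],uv[1],1]);o=T[:3,3]
    return o+d*(z-o[2])/d[2]
E
python3 - <<'E'
from h import *
st=r.get_state();print(st)
for n in ['scene','top']:
    s=r.snapshot(n);cv2.imwrite(f'pics/{n}0.png',s['img'])
    print(n,np.array(s['extrinsics'])[:3,3])
    for l in ['comb','spare_comb','conveyor','rib_ends','latch_pivot','latch_knob','jar_a']:
        print(l,[(np.array(d['xyz']),round(d['p'],2)) for d in r.spot_point(s,l)][:5])
E
```

```text
{'clock': 0.0, 'q': array([-1.2012,  0.69  , -0.1945,  1.5664,  0.1573,  0.9025, -0.2151]), 'qd': array([ 0.0003, -0.0007,  0.0015,  0.0001,  0.0003,  0.0002, -0.0018]), 'joint_torque': array([  0.    , -52.7567,  -1.2669, -15.3438,  -0.0526,   0.0064,
         0.0002]), 'tool_pos': array([0.2058, 0.5895, 0.2379]), 'eef_rot': array([ 0.167 ,  0.9859, -0.0009, -0.0001]), 'contact_force': array([-0.1159,  0.5948, -0.3135]), 'moment': array([-0.0444,  0.0964,  0.0488]), 'opening': 0.9993417675598706}
scene [1.1097 0.0095 0.8205]
comb [(array([ 0.4326,  0.5225, -0.0017]), 0.9), (array([ 0.4581,  0.371 , -0.0025]), 0.6)]
spare_comb [(array([ 0.6153,  0.2288, -0.0018]), 0.83)]
conveyor [(array([ 0.5392, -0.0978, -0.0018]), 0.59)]
rib_ends [(array([ 0.5387, -0.092 ,  0.0502]), 0.91)]
latch_pivot [(array([ 0.6099, -0.049 ,  0.0518]), 0.79), (array([ 0.4552,  0.3728, -0.0029]), 0.68)]
latch_knob [(array([0.6187, 0.0027, 0.0934]), 0.6)]
jar_a [(array([ 0.5628, -0.2829,  0.0652]), 0.87), (array([ 0.5501, -0.2176,  0.0672]), 0.79)]
top [0.4231 0.0956 1.5375]
comb [(array([0.43  , 0.5206, 0.002 ]), 0.84), (array([ 0.4569,  0.3714, -0.0015]), 0.59)]
spare_comb [(array([ 0.6151,  0.224 , -0.0003]), 0.71)]
conveyor [(array([ 0.536 , -0.0963,  0.0026]), 0.73), (array([0.456 , 0.3737, 0.0001]), 0.49), (array([ 0.5561, -0.283 ,  0.0655]), 0.25)]
rib_ends [(array([ 0.5382, -0.0979,  0.0488]), 0.68)]
latch_pivot [(array([ 0.6119, -0.0493,  0.0502]), 0.41)]
latch_knob [(array([0.6197, 0.0028, 0.0956]), 0.66)]
jar_a [(array([ 0.5525, -0.2114,  0.0653]), 0.71), (array([ 0.6133,  0.2249, -0.0007]), 0.23)]
```

View pics/scene0.png

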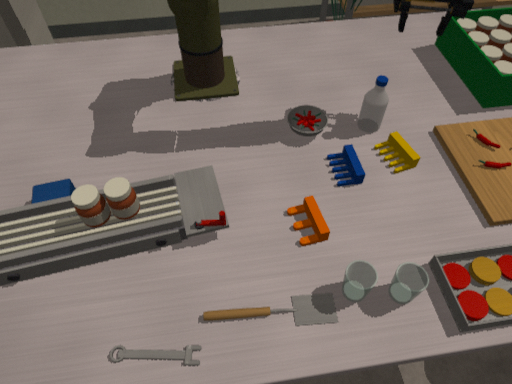

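View pics/top0.png

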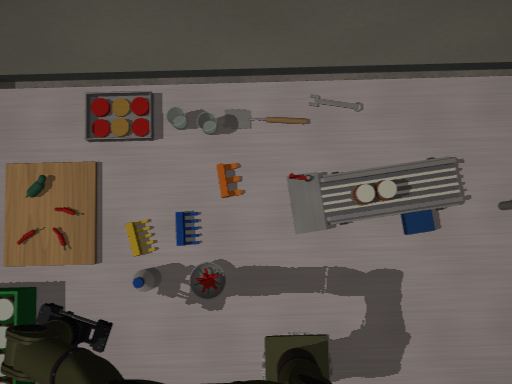

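Scene view: the blue comb is at about (346,165), orange at (310,220), and a yellow look-alike at (398,150). The conveyor is at left with its open end at (205,200), and the red latch at (212,220) is open. Next I'll get coarse orientations.

```bash
python3 - <<'E'
from h import *
s=r.snapshot('top');im=s['img']
hsv=cv2.cvtColor(im,cv2.COLOR_BGR2HSV)
m=cv2.inRange(hsv,(105,120,40),(130,255,255))
m2=np.zeros_like(m);m2[195:260,165:215]=m[195:260,165:215]
v,u=np.nonzero(m2);
P=np.array([ray(s,(a,b),0.025)[:2] for a,b in zip(u,v)])
print(len(P),P.min(0),P.max(0)); print(cv2.minAreaRect(P.astype(np.float32)*1000))
a=cv2.resize(im[160:260,110:250],None,fx=5,fy=5,interpolation=cv2.INTER_CUBIC);cv2.imwrite('pics/c1.png',a)
a=cv2.resize(im[140:250,270:430],None,fx=5,fy=5,interpolation=cv2.INTER_CUBIC);cv2.imwrite('pics/c2.png',a)
print(s['intrinsics'],s['extrinsics'])
w=r.snapshot('wrist');print(w['tool_from_camera'],w['intrinsics'])
E
```

```text
451 [0.4027 0.3113] [0.5111 0.3832]
((457.7582092285156, 347.73919677734375), (108.96978759765625, 71.49813842773438), 1.948464274406433)
[[461.0559   0.     261.9358]
 [  0.     461.0559 197.4484]
 [  0.       0.       1.    ]] [[-0.0255 -0.9961  0.0848  0.4231]
 [-0.9997  0.0257  0.0023  0.0956]
 [-0.0044 -0.0847 -0.9964  1.5375]
 [ 0.      0.      0.      1.    ]]
[[ 0.0009 -0.9521 -0.3059  0.0787]
 [ 1.      0.001  -0.0001 -0.0004]
 [ 0.0004 -0.3059  0.9521 -0.1465]
 [ 0.      0.      0.      1.    ]] [[288.9161   0.     257.2555]
 [  0.     288.9161 195.0667]
 [  0.       0.       1.    ]]
```

View pics/c1.png

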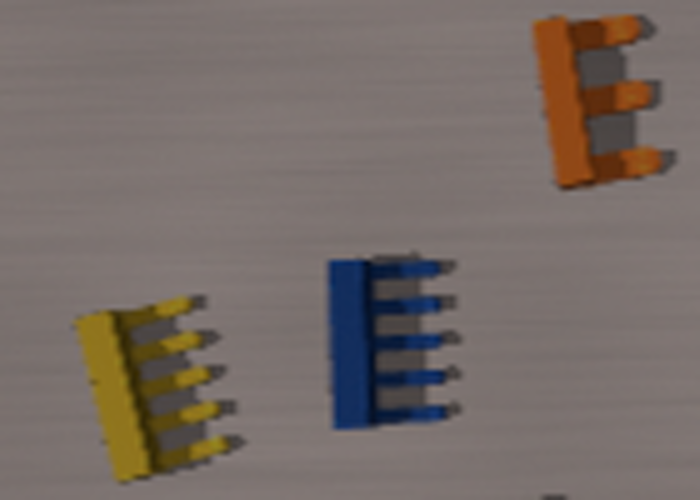

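View pics/c2.png

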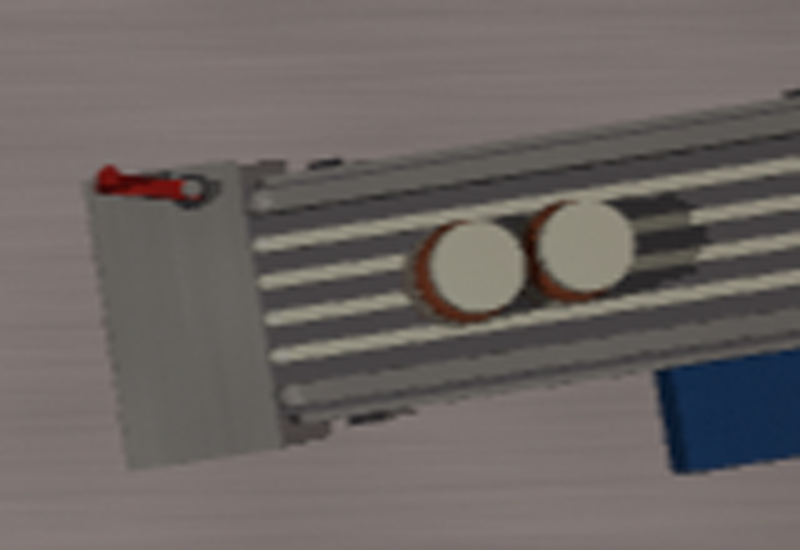

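carry_out:
  commands:
    - [-0.308, -0.122, 0, 0, 0, -21]
    - [-0.308, -0.122, 0, 0, 0, -21]
    - [-0.308, -0.122, 0, 0, 0, -21]
    - [-0.308, -0.122, 0, 0, 0, -21]
    - [-0.308, -0.122, 0.02, 0, 0, -21]
    - [-0.308, -0.122, 0.08, 0, 0, -21]
    - [-0.308, -0.122, 0.08, 0, 0, -21]
    - [-0.308, -0.122, 0.08, 0, 0, -21]
    - [-0.308, -0.122, 0.08, 0, 0, -21]
    - [-0.308, -0.122, 0.08, 0, 0, -21]
    - [-0.308, -0.122, 0.08, 0, 0, -21]
  fingers: 0

```text
clock: 2.0
tool_pos: [0.4554, 0.3761, 0.1601]
eef_rot: [-0.017, 1.0, 0.002, 0.0]
contact_force: [0.3, 0.3, 0.6]
opening: 0.999
```

```bash
cat >> h.py <<'E'
def wrist():
    st=r.get_state(); s=r.snapshot('wrist')
    T=np.eye(4);T[:3,:3]=R.from_quat(st['eef_rot']).as_matrix();T[:3,3]=st['tool_pos']
    s['extrinsics']=T@np.array(s['tool_from_camera']); return st,s
E
python3 - <<'E'
from h import *
st,s=wrist();cv2.imwrite('pics/w1.png',s['img']);print(st['clock'],st['tool_pos'],st['eef_rot'],st['opening'])
print([(d['xyz'],d['p']) for d in r.spot_point(s,'comb')])
for p in [(0,0,0),]: pass
E
```

```text
2.0 [0.4554 0.3761 0.1601] [-0.017   0.9999  0.0015  0.0004] 0.9994442627662994
[([0.4303, 0.5245, -0.0015], 0.85), ([0.4616, 0.3697, -0.0031], 0.65)]
```

View pics/w1.png

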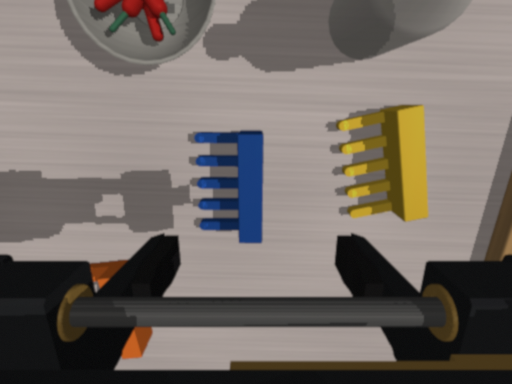

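The wrist image shows the blue comb with its spine at (250,187) and tines to the left at (200–238, 138–225). The yellow look-alike is at right (405,160). I'll fit the model silhouette to it.

```bash
cat >> h.py <<'E'
from scipy.optimize import minimize
def box(x0,x1,y0,y1,z0,z1): return np.array([(x,y,z) for x in(x0,x1) for y in(y0,y1) for z in(z0,z1)])/1000
COMB=[box(-12,12,-55,55,0,40)]+[box(12,54,y-5,y+5,0,12) for y in(-48,-24,0,24,48)]+[box(54,57,y-3,y+3,3,9) for y in(-48,-24,0,24,48)]
def render(s,boxes,x,y,z,yaw,shape,k=4):
    c,sn=np.cos(yaw),np.sin(yaw);M=np.zeros((shape[0]*k,shape[1]*k),np.uint8)
    for b in boxes:
        W=np.c_[x+c*b[:,0]-sn*b[:,1],y+sn*b[:,0]+c*b[:,1],z+b[:,2]]
        uv=np.array([proj(s,p) for p in W])
        h=cv2.convexHull(((uv+.5)*k*16).astype(np.int32));cv2.fillConvexPoly(M,h,255,shift=4)
    return cv2.resize(M,(shape[1],shape[0]),interpolation=cv2.INTER_AREA)
def bluemask(im):
    hsv=cv2.cvtColor(im,cv2.COLOR_BGR2HSV); return cv2.inRange(hsv,(105,130,40),(130,255,255))
def fitcomb(s,x,y,z,yaw,valid=None):
    m=bluemask(s['img']).astype(float)
    g=cv2.GaussianBlur(m,(0,0),1)
    def f(p):
        rr=cv2.GaussianBlur(render(s,COMB,p[0]/1000,p[1]/1000,z,p[2]/50,m.shape).astype(float),(0,0),1)
        d=(rr-g)**2
        if valid is not None: d=d*valid
        return d.mean()
    p0=np.array([x*1000,y*1000,yaw*50])
    o=minimize(f,p0,method='Nelder-Mead',options=dict(initial_simplex=np.vstack([p0,p0+[8,0,0],p0+[0,8,0],p0+[0,0,5]]),xatol=.05,fatol=.01))
    return o.x[0]/1000,o.x[1]/1000,o.x[2]/50,o.fun
E
python3 - <<'E'
from h import *
st,s=wrist()
v=np.zeros((384,512));v[100:260,170:300]=1
print('pads', proj(s,st['tool_pos']))
x,y,yaw,e=fitcomb(s,0.458,0.372,0,-1.535,v);print(x,y,np.degrees(yaw),e)
im=s['img'].copy();M=render(s,COMB,x,y,0,yaw,(384,512))
cs,_=cv2.findContours((M>127).astype(np.uint8),cv2.RETR_LIST,cv2.CHAIN_APPROX_NONE);cv2.drawContours(im,cs,-1,(0,255,0),1)
cv2.imwrite('pics/f1.png',cv2.resize(im[100:260,170:370],None,fx=4,fy=4-.25))
t=r.snapshot('top'); v=np.zeros((384,512));v[195:260,165:215]=1
a=fitcomb(t,0.458,0.372,0,-1.535,v);print('top',a, np.degrees(a[2]))
E
```

```text
pads [258.271  248.6751]
0.4586919581481777 0.36845954983464607 -88.01420052660622 77.02289967394098
top (np.float64(0.46042742468119696), np.float64(0.37014007011126365), np.float64(-1.5966401209165266), np.float64(99.5931615665375)) -91.4807403297744
```

View pics/f1.png

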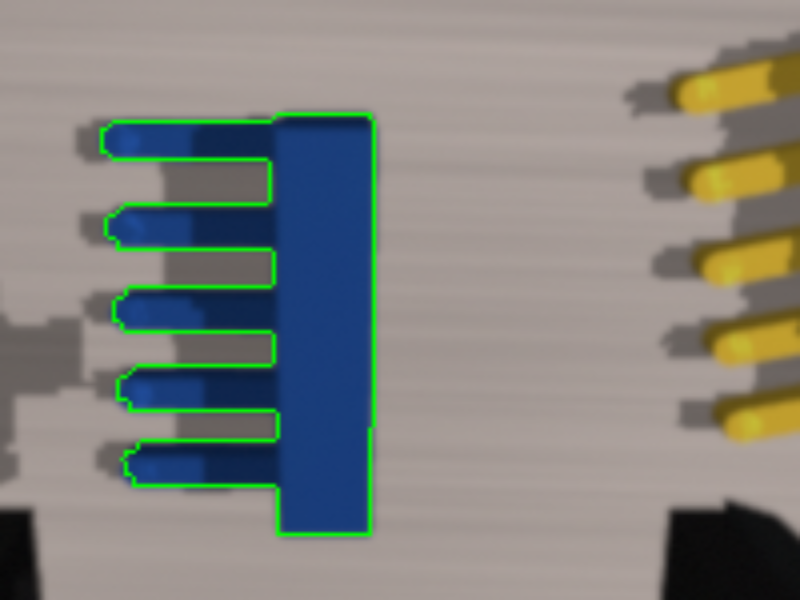

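carry_out:
  commands:
    - [-0.003, -0.008, 0.04, 0, 0, 0]
    - [-0.003, -0.008, 0.08, 0, 0, 0]
    - [-0.003, -0.008, 0.11, 0, 0, 0]
    - [-0.003, -0.008, 0.13, 0, 0, 0]
    - [-0.003, -0.008, 0.142, 0, 0, 0]
    - [-0.003, -0.008, 0.142, 0, 0, 0]
    - [-0.003, -0.008, 0.142, 0, 0, 0]

```text
clock: 2.9
tool_pos: [0.4601, 0.3662, 0.0175]
eef_rot: [-0.015, 1.0, 0.0, 0.0]
contact_force: [1.0, -0.3, 0.4]
opening: 0.999
```

carry_out:
  commands:
    - [0, 0, 0, 0, 0, 0]
    - [0, 0, 0, 0, 0, 0]
    - [0, 0, 0, 0, 0, 0]
    - [0, 0, 0, 0, 0, 0]
    - [0, 0, 0, 0, 0, 0]
    - [0, 0, 0, 0, 0, 0]
    - [0, 0, 0, 0, 0, 0]
    - [0, 0, 0, 0, 0, 0]
  fingers: 255
  grip_force: 25

```text
clock: 3.7
tool_pos: [0.4598, 0.3659, 0.0167]
eef_rot: [-0.015, 1.0, 0.0, 0.0]
contact_force: [0.8, 1.0, -0.9]
opening: 0.297
```

carry_out:
  commands:
    - [0, 0, -0.03, 0, 0, 0]
    - [0, 0, -0.07, 0, 0, 0]
    - [0, 0, -0.12, 0, 0, 0]
    - [0, 0, -0.15, 0, 0, 0]
    - [0, 0, -0.15, 0, 0, 0]
    - [0, 0, -0.15, 0, 0, 0]

```text
clock: 4.3
tool_pos: [0.4597, 0.3651, 0.1666]
eef_rot: [-0.015, 1.0, -0.0, 0.0]
contact_force: [0.1, -0.6, -2.1]
opening: 0.274
```

```bash
python3 - <<'E'
from h import *
st,s=wrist();cv2.imwrite('pics/w2.png',s['img']);print(st['clock'],st['tool_pos'],st['eef_rot'],st['opening'])
E
```

```text
4.3 [0.4597 0.3651 0.1666] [-0.0153  0.9999 -0.0001  0.    ] 0.27384164996810095
```

View pics/w2.png

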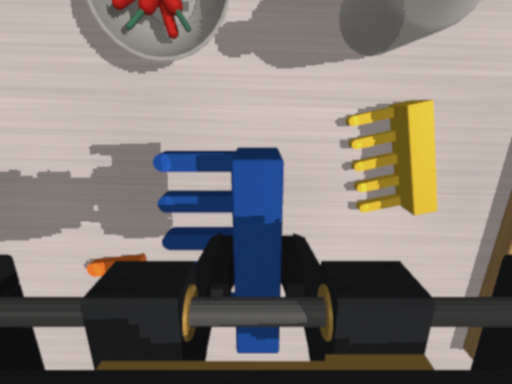

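The comb is held (opening 24 mm) and level, with the spine at (258,190–350). Next I'm moving above the ledge.

carry_out:
  commands:
    - [-0.053, -0.37, 0, 0, 0, -7]
    - [-0.053, -0.37, 0, 0, 0, -7]
    - [-0.053, -0.37, 0, 0, 0, -7]
    - [-0.053, -0.37, 0, 0, 0, -7]
    - [-0.053, -0.37, 0, 0, 0, -7]
    - [-0.053, -0.37, 0, 0, 0, -7]
    - [-0.053, -0.37, 0, 0, 0, -7]
    - [-0.053, -0.37, 0, 0, 0, -7]
    - [-0.053, -0.37, 0, 0, 0, -7]
    - [-0.053, -0.37, 0, 0, 0, -7]
    - [-0.053, -0.37, 0, 0, 0, -7]
    - [-0.053, -0.37, 0, 0, 0, -7]

```text
clock: 5.55
tool_pos: [0.5237, -0.0006, 0.1663]
eef_rot: [-0.078, 0.997, 0.001, -0.0]
contact_force: [0.6, 0.2, -2.1]
opening: 0.271
```

```bash
python3 - <<'E'
from h import *
st,s=wrist();cv2.imwrite('pics/w3.png',s['img']);print(st['clock'],st['tool_pos'],st['eef_rot'],st['opening'])
for l in ['rib_ends','latch_pivot','latch_knob','conveyor']: print(l,[(d['xyz'],d['p']) for d in r.spot_point(s,l)][:3])
E
```

```text
5.55 [ 0.5237 -0.0006  0.1663] [-0.078   0.997   0.0006 -0.0004] 0.27138195451212094
rib_ends [([0.5363, -0.0945, 0.0483], 0.96)]
latch_pivot []
latch_knob []
conveyor [([0.5392, -0.0923, -0.002], 0.87)]
```

View pics/w3.png

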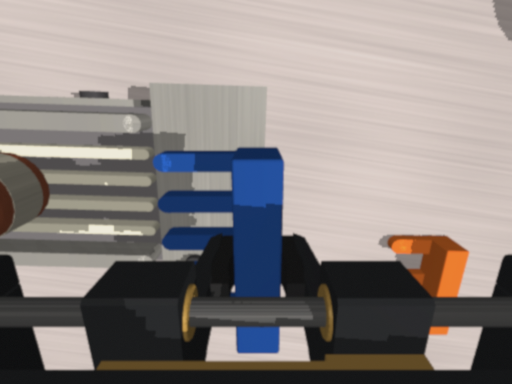

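```bash
python3 - <<'E'
from h import *
st,s=wrist();im=s['img']
cv2.imwrite('pics/f3.png',cv2.resize(im[80:280,20:280],None,fx=3,fy=3,interpolation=cv2.INTER_CUBIC))
hsv=cv2.cvtColor(im,cv2.COLOR_BGR2HSV)
for v,u in [(153,110),(158,110),(165,110),(181,110),(204,110),(230,110),(124,131),(193,110),(100,200)]: print(v,u,im[v,u],hsv[v,u])
E
```

```text
153 110 [218 234 238] [ 24  21 238]
158 110 [172 192 198] [ 23  33 198]
165 110 [77 77 79] [ 0  6 79]
181 110 [140 157 162] [ 23  35 162]
204 110 [140 157 161] [ 24  33 161]
230 110 [218 234 238] [ 24  21 238]
124 131 [186 195 200] [ 19  18 200]
193 110 [77 77 80] [ 0 10 80]
100 200 [156 165 168] [ 23  18 168]
```

View pics/f3.png

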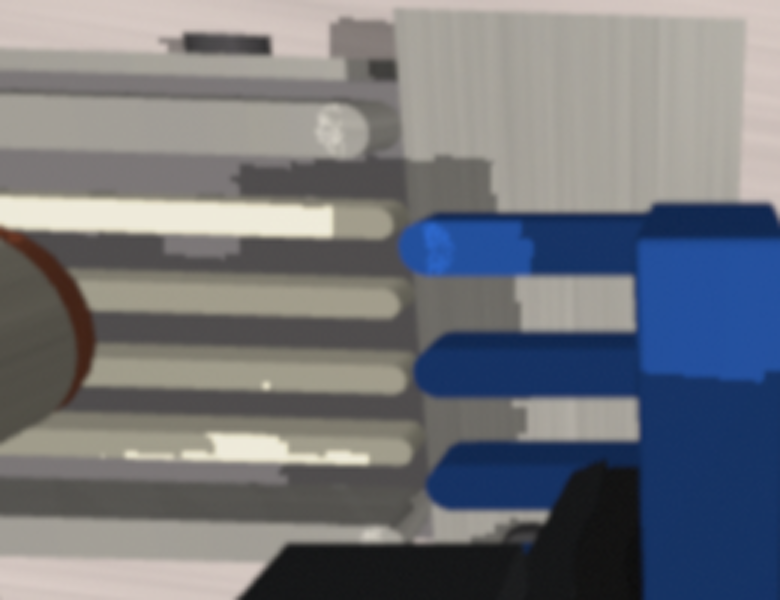

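```bash
cat >> h.py <<'E'
RIBS=[]
for yy in(-36,-12,12,36):
    t=np.linspace(np.pi/2,3*np.pi/2,9)
    pts=[(4.5+4.5*np.cos(a),yy+4.5*np.sin(a)) for a in t]+[(200,yy-4.5),(200,yy+4.5)]
    RIBS.append(np.array([(a,b,z) for a,b in pts for z in(0,14)])/1000)
def fitribs(s,x,y,yaw,valid,z=0.05):
    im=s['img'].astype(int); m=((im[:,:,2]-im[:,:,0]>=16)&(im[:,:,2]>85)).astype(float)*255
    g=cv2.GaussianBlur(m,(0,0),1)
    def f(p):
        rr=cv2.GaussianBlur(render(s,RIBS,p[0]/1000,p[1]/1000,z,p[2]/50,m.shape).astype(float),(0,0),1)
        return ((rr-g)**2*valid).mean()
    p0=np.array([x*1000,y*1000,yaw*50])
    o=minimize(f,p0,method='Nelder-Mead',options=dict(initial_simplex=np.vstack([p0,p0+[6,0,0],p0+[0,6,0],p0+[0,0,4]]),xatol=.05,fatol=.01))
    return o.x[0]/1000,o.x[1]/1000,o.x[2]/50,o.fun,m
def overlay(im,s,boxes,x,y,z,yaw,col):
    M=render(s,boxes,x,y,z,yaw,im.shape[:2])
    cs,_=cv2.findContours((M>127).astype(np.uint8),cv2.RETR_LIST,cv2.CHAIN_APPROX_NONE);cv2.drawContours(im,cs,-1,col,1)
E
python3 - <<'E'
from h import *
st,s=wrist();v=np.zeros((384,512));v[138:240,60:152]=1
x,y,yaw,e,m=fitribs(s,.5375,-.095,np.radians(-81),v);print(x,y,np.degrees(yaw),e)
im=s['img'].copy();overlay(im,s,RIBS,x,y,.05,yaw,(0,0,255))
# in-hand comb
vc=np.zeros((384,512));vc[130:235,140:300]=1
tp=st['tool_pos'];Rm=R.from_quat(st['eef_rot']).as_matrix();ty=np.arctan2(-Rm[1,1],-Rm[0,1])
cx,cy,cyaw,ce=fitcomb(s,tp[0],tp[1],tp[2]-.017,ty,vc);print('tool yaw',np.degrees(ty),'comb',cx,cy,np.degrees(cyaw),ce, tp)
overlay(im,s,COMB,cx,cy,tp[2]-.017,cyaw,(0,255,0))
cv2.imwrite('pics/f4.png',cv2.resize(im[80:280,20:310],None,fx=2.7,fy=2.7,interpolation=cv2.INTER_NEAREST))
cv2.imwrite('pics/m4.png',m)
c,sn=np.cos(yaw),np.sin(yaw);d=np.array([cx-x,cy-y]);print('comb in conv mm',1000*np.array([c*d[0]+sn*d[1],-sn*d[0]+c*d[1]]))
E
```

```text
0.5391642257734145 -0.09804948790550336 -82.57230490851013 27.243361916605853
tool yaw -81.19145601729586 comb 0.5244007014837982 -0.003525125618061847 -81.62518747077674 141.2631111305394 [ 0.5241 -0.0022  0.1668]
comb in conv mm [-95.6397  -2.42  ][ WARN:0@3.376] global loadsave.cpp:1063 imwrite_ Unsupported depth image for selected encoder is fallbacked to CV_8U.
```

View pics/f4.png

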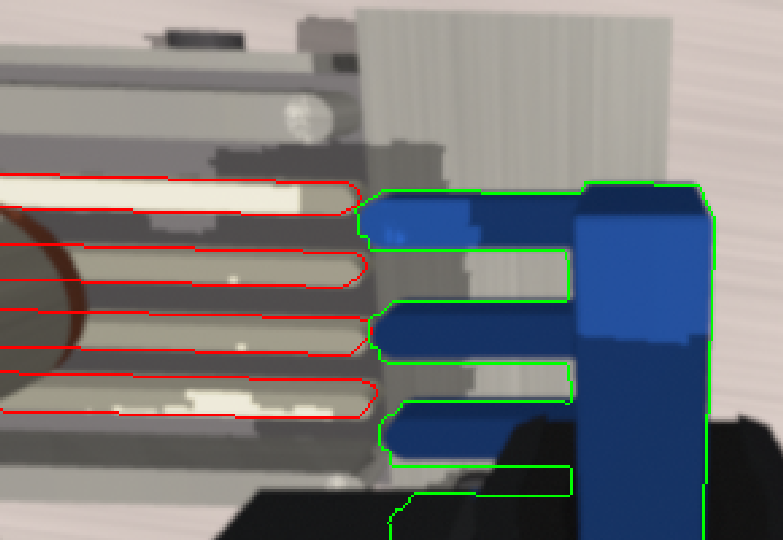

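```bash
python3 - <<'E'
from h import *
st,s=wrist()
tp=st['tool_pos'];im=s['img'].copy()
vc=np.zeros((384,512));vc[130:232,140:300]=1
vc[225:,195:]=0
g=cv2.GaussianBlur(bluemask(s['img']).astype(float),(0,0),.7)
def rend(p):
    b=[R.from_rotvec([p[4]/50,p[5]/50,0]).apply(q) for q in COMB]
    return b
def f(p):
    rr=cv2.GaussianBlur(render(s,rend(p),p[0]/1000,p[1]/1000,p[3]/1000,p[2]/50,g.shape).astype(float),(0,0),.7)
    return ((rr-g)**2*vc).mean()
p0=np.array([524.4,-3.5,np.radians(-81.6)*50,tp[2]*1000-17,0,0])
o=minimize(f,p0,method='Nelder-Mead',options=dict(initial_simplex=np.vstack([p0]+[p0+d for d in np.eye(6)*4]),xatol=.05,fatol=.01,maxiter=600))
p=o.x;print(p[:2],p[3],tp*1000,np.degrees(p[[2,4,5]]/50),f(p0),o.fun)
overlay(im,s,rend(p),p[0]/1000,p[1]/1000,p[3]/1000,p[2]/50,(0,255,0))
cv2.imwrite('pics/f5.png',cv2.resize(im[80:280,20:310],None,fx=2.7,fy=2.7,interpolation=cv2.INTER_NEAREST))
E
```

```text
[527.1184  -5.0252] 142.54782460096595 [524.1218  -2.3926 166.7617] [-81.5712   5.5304  -2.9097] 170.09408374698413 29.35388136228735
```

View pics/f5.png

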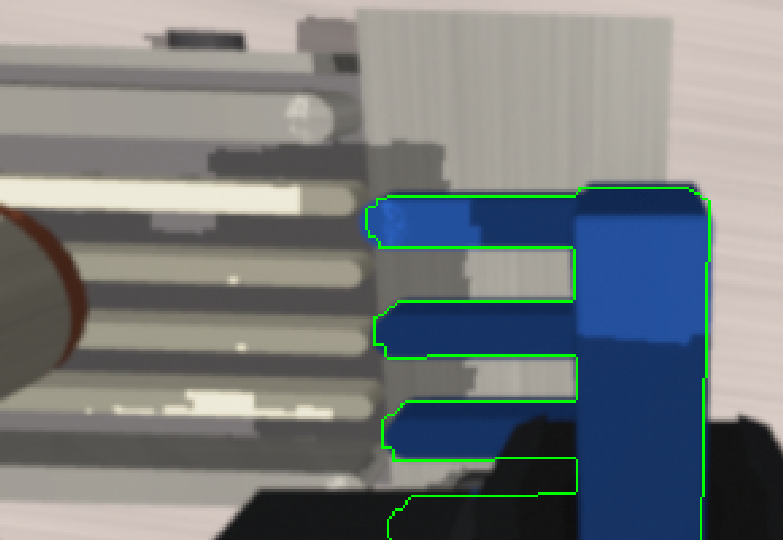

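```bash
python3 - <<'E'
from h import *
st,w=wrist()
tp=st['tool_pos']
sc=r.snapshot('scene');to=r.snapshot('top')
c=np.array([tp[0],tp[1],tp[2]])
cams=[]
for n,s in(('w',w),('sc',sc),('to',to)):
    vc=np.zeros((384,512))
    if n=='w': vc[130:232,140:300]=1;vc[225:,195:]=0
    else:
        u,v=proj(s,c).astype(int);vc[v-45:v+50,u-50:u+50]=1
        cv2.imwrite(f'pics/{n}6.png',cv2.resize(s['img'][v-45:v+50,u-50:u+50],None,fx=6,fy=6))
    cams.append((n,s,vc,cv2.GaussianBlur(bluemask(s['img']).astype(float),(0,0),.7)))
E
```

```text
(no output)
```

View pics/sc6.png

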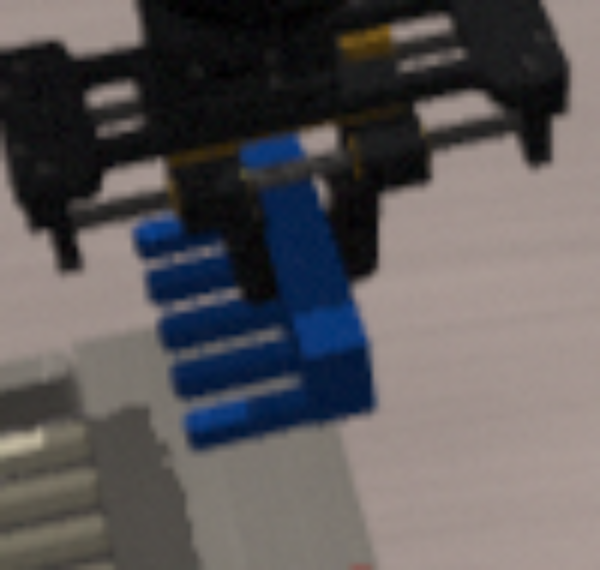

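View pics/to6.png

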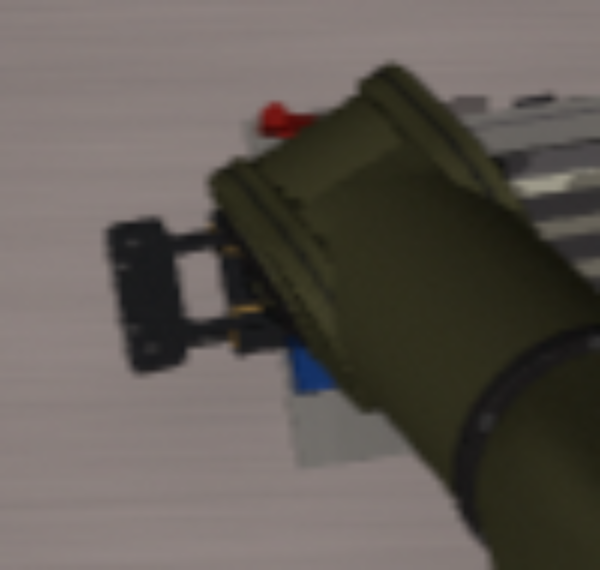

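```bash
python3 - <<'E'
from h import *
st,w=wrist()
tp=st['tool_pos'];sc=r.snapshot('scene');cams=[]
for n,s in(('w',w),('sc',sc)):
    vc=np.zeros((384,512))
    if n=='w': vc[130:232,140:300]=1;vc[225:,195:]=0
    else:
        u,v=proj(s,tp).astype(int);vc[v-20:v+40,u-35:u+40]=1
        dark=cv2.dilate((s['img'].max(2)<55).astype(np.uint8),np.ones((3,3)));vc[dark>0]=0
    cams.append((n,s,vc,cv2.GaussianBlur(bluemask(s['img']).astype(float),(0,0),.7)))
def rend(p): return [R.from_rotvec([p[4]/50,p[5]/50,0]).apply(q) for q in COMB]
def cost(p,k,ox=0,oy=0):
    n,s,vc,g=cams[k]
    rr=cv2.GaussianBlur(render(s,rend(p),p[0]/1000,p[1]/1000,p[3]/1000,p[2]/50,g.shape).astype(float),(0,0),.7)
    return ((rr-g)**2*vc).sum()/1e5
def fit(f,p0):
    o=minimize(f,p0,method='Nelder-Mead',options=dict(initial_simplex=np.vstack([p0]+[p0+d for d in np.eye(6)*3]),xatol=.05,fatol=.01,maxiter=500));p=o.x
    print(p[:2],p[3],np.degrees(p[[2,4,5]]/50),o.fun);return p
p0=np.array([524.4,-3.5,np.radians(-81.6)*50,tp[2]*1000-17,0,0]);print(tp)
ps=fit(lambda p:cost(p,1),p0)
pj=fit(lambda p:cost(p,0)+2*cost(p,1),p0);print(cost(pj,0),cost(pj,1))
u,v=proj(sc,tp).astype(int);im=sc['img'].copy();p=pj
im=cv2.resize(im,None,fx=1,fy=1);overlay(im,sc,rend(p),p[0]/1000,p[1]/1000,p[3]/1000,p[2]/50,(0,255,0))
cv2.imwrite('pics/f7.png',cv2.resize(im[v-45:v+50,u-50:u+50],None,fx=6,fy=6,interpolation=cv2.INTER_NEAREST))
E
```

```text
[ 0.5242 -0.0027  0.1667]
[520.8917  -0.9087] 147.5771620796799 [-81.9186  -1.4749   5.8581] 23.863527660504342
[525.4675  -3.1841] 147.1316387866192 [-81.1662   3.9699   0.6367] 224.6244161050335
117.74384262239418 53.44028674131965
```

View pics/f7.png

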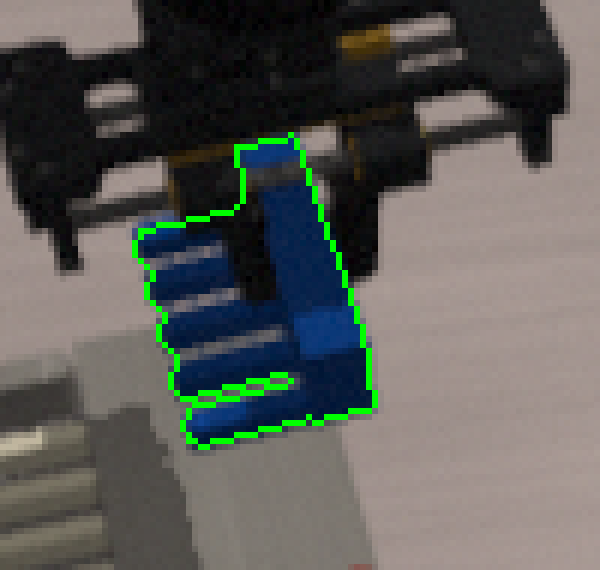

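carry_out:
  commands:
    - [-0.002, -0.021, 0.02, 0, 0, 1.2]
    - [-0.002, -0.021, 0.05, 0, 0, 1.2]
    - [-0.002, -0.021, 0.077, 0, 0, 1.2]
    - [-0.002, -0.021, 0.077, 0, 0, 1.2]
    - [-0.002, -0.021, 0.077, 0, 0, 1.2]
    - [-0.002, -0.021, 0.077, 0, 0, 1.2]

```text
clock: 6.8
tool_pos: [0.5303, -0.0228, 0.091]
eef_rot: [-0.066, 0.998, 0.0, 0.001]
contact_force: [-0.4, 0.5, -1.3]
opening: 0.268
```

```bash
python3 - <<'E'
from h import *
st,s=wrist();im=s['img'];tp=st['tool_pos']
print(st['clock'],tp,st['eef_rot'],st['contact_force'],proj(s,[.5392,-.098,.064]))
cv2.imwrite('pics/w8.png',im)
cv2.imwrite('pics/w8z.png',cv2.resize(im[80:280,60:320],None,fx=3,fy=3,interpolation=cv2.INTER_CUBIC))
E
```

```text
6.8 [ 0.5303 -0.0228  0.091 ] [-0.066   0.9978  0.0001  0.0011] [-0.4401  0.4764 -1.2582] [142.4504 227.2391]
```

View pics/w8z.png

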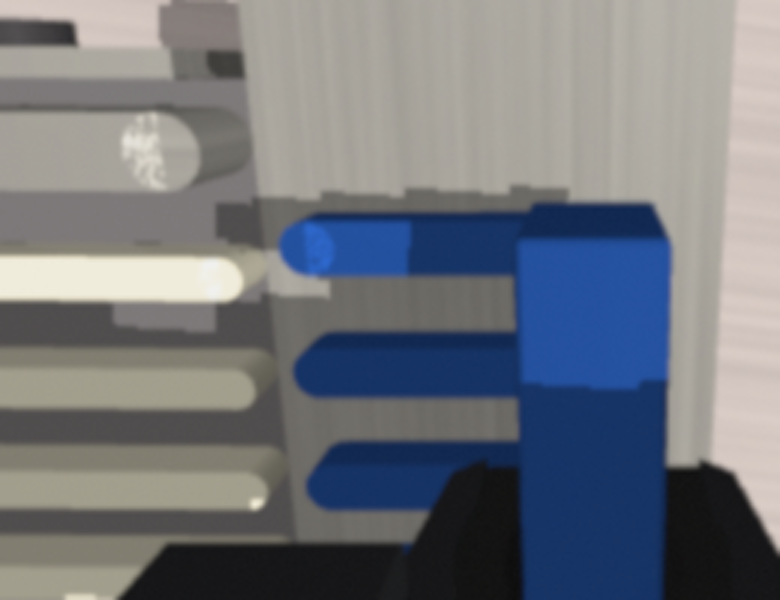

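```bash
cat > m.py <<'E'
from h import *
import sys
def measure(tag,rv,cv_,dz=.017,zs=None):
    st,s=wrist();tp=st['tool_pos'];im=s['img'].copy()
    v=np.zeros((384,512));v[rv[0]:rv[1],rv[2]:rv[3]]=1
    x,y,yaw,e,m=fitribs(s,.539,-.098,np.radians(-82.6),v)
    c,sn=np.cos(yaw),np.sin(yaw)
    cvm=lambda q:1000*np.array([c*(q[0]-x)+sn*(q[1]-y),-sn*(q[0]-x)+c*(q[1]-y)])
    Rm=R.from_quat(st['eef_rot']).as_matrix();ty=np.arctan2(-Rm[1,1],-Rm[0,1])
    print('clk',st['clock'],'ribs',x,y,np.degrees(yaw),e,'tool yaw',np.degrees(ty),'tcp conv',cvm(tp),tp)
    vc=np.zeros((384,512));vc[cv_[0]:cv_[1],cv_[2]:cv_[3]]=1
    dark=cv2.dilate((s['img'].max(2)<45).astype(np.uint8),np.ones((3,3)));vc[dark>0]=0
    g=cv2.GaussianBlur(bluemask(s['img']).astype(float),(0,0),.7)
    rend=lambda p:[R.from_rotvec([p[4]/50,0,0]).apply(q) for q in COMB]
    def f(p):
        rr=cv2.GaussianBlur(render(s,rend(p),p[0]/1000,p[1]/1000,p[3]/1000,p[2]/50,g.shape).astype(float),(0,0),.7)
        return ((rr-g)**2*vc).mean()
    p0=np.array([tp[0]*1000,tp[1]*1000,ty*50,tp[2]*1000-dz*1000,0])
    for nf in(3,4,5):
        ff=lambda q:f(np.r_[q,p0[nf:]])
        q0=p0[:nf];o=minimize(ff,q0,method='Nelder-Mead',options=dict(initial_simplex=np.vstack([q0]+[q0+d for d in np.eye(nf)*4]),xatol=.05,fatol=.01,maxiter=400))
        p=np.r_[o.x,p0[nf:]];print(nf,'comb conv',cvm(p[:2]/1000),'yaw rel',np.degrees(p[2]/50-yaw),'z',p[3],'roll',np.degrees(p[4]/50),o.fun)
    overlay(im,s,RIBS,x,y,.05,yaw,(0,0,255));overlay(im,s,rend(p),p[0]/1000,p[1]/1000,p[3]/1000,p[2]/50,(0,255,0))
    cv2.imwrite(f'pics/{tag}.png',cv2.resize(im[80:280,60:320],None,fx=3,fy=3,interpolation=cv2.INTER_NEAREST))
E
python3 -c "
from m import *
measure('f9',(155,255,70,157),(140,250,150,300))"
```

```text
clk 6.85 ribs 0.5390713688257553 -0.09736363137657458 -83.0190647921178 64.88600856190378 tool yaw -82.43486708040504 tcp conv [-75.0137   0.3617] [ 0.5303 -0.0229  0.0911]
3 comb conv [-74.1815   0.0915] yaw rel 0.6354230337390997 z 74.07856179341428 roll 0.0 172.18196197701798
4 comb conv [-73.8611   1.6854] yaw rel 0.5731619475602477 z 68.27320947999331 roll 0.0 77.777689979586
5 comb conv [-73.8938   1.9572] yaw rel 0.6889958528030717 z 70.11622440058306 roll 5.071544210777008 38.87028947652632
```

View pics/f9.png

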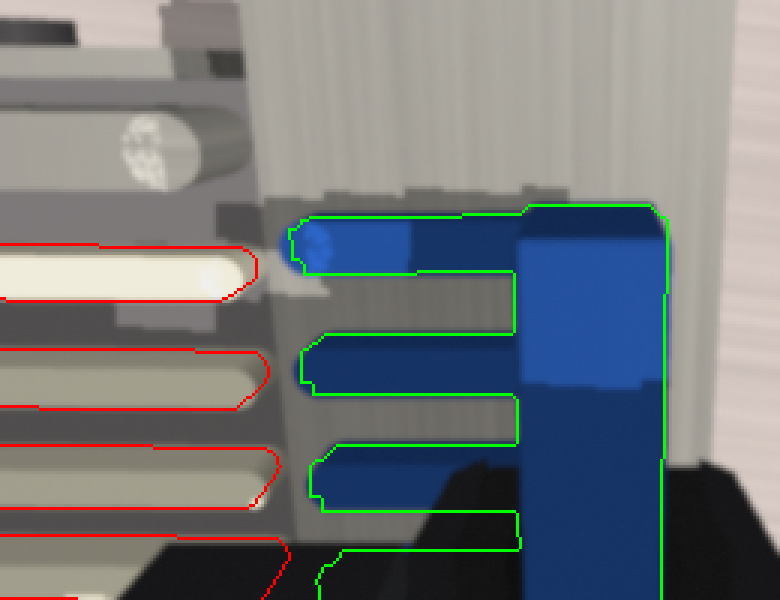

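carry_out:
  commands:
    - [0, 0, 0.01, 0, 0, 0.6]
    - [0, 0, 0.016, 0, 0, 0.6]
    - [0, 0, 0.02, 0, 0, 0.6]
    - [0, 0, 0.022, 0, 0, 0.6]
    - [0, 0, 0.024, 0, 0, 0.6]
    - [0, 0, 0.024, 0, 0, 0.6]

```text
clock: 7.5
tool_pos: [0.53, -0.023, 0.0685]
eef_rot: [-0.061, 0.998, -0.001, 0.001]
contact_force: [-4.8, -0.4, 30.2]
opening: 0.27
```

```bash
python3 -c "
from m import *
measure('f10',(155,255,70,150),(140,250,150,300))"
```

```text
clk 7.5 ribs 0.5393077933794186 -0.09776346477023426 -83.49721275190333 84.39853243156274 tool yaw -83.00554598947348 tcp conv [-75.2896  -0.7474] [ 0.53   -0.023   0.0685]
3 comb conv [-74.3573  -1.4336] yaw rel 0.5769367143371226 z 51.521821474077754 roll 0.0 97.281232890916
4 comb conv [-74.3565  -0.7321] yaw rel 0.5670601661001106 z 49.02572780113426 roll 0.0 77.83849471695446
5 comb conv [-74.4857  -0.517 ] yaw rel 0.7516009767844815 z 50.70089653976129 roll 4.688409437856676 41.25485336407049
```

View pics/f10.png

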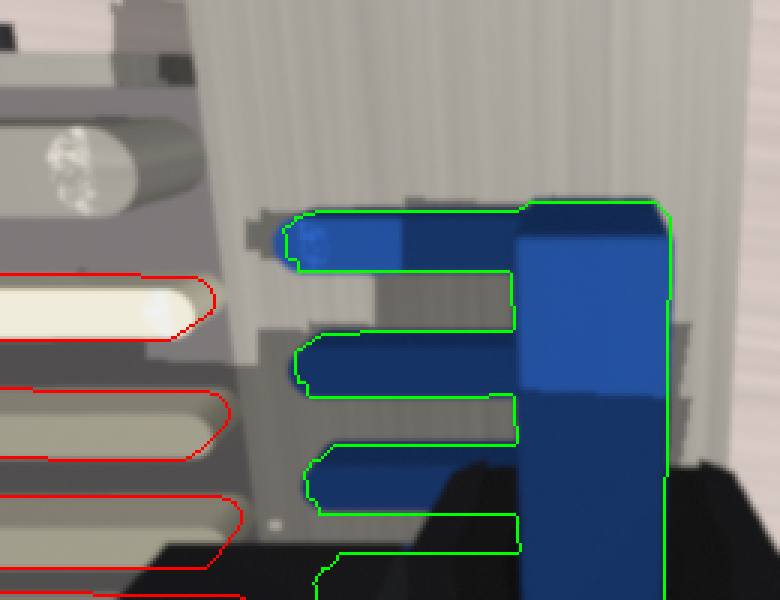

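carry_out:
  commands:
    - [0, 0, -0.003, 0, 0, 0]
    - [-0.001, 0, -0.003, 0, 0, 0.3]
    - [-0.001, -0.005, -0.003, 0, 0, 0.3]
    - [-0.001, -0.01, -0.003, 0, 0, 0.3]
    - [-0.001, -0.013, -0.003, 0, 0, 0.3]
    - [-0.001, -0.013, -0.003, 0, 0, 0.3]

```text
clock: 8.15
tool_pos: [0.5323, -0.0367, 0.0686]
eef_rot: [-0.058, 0.998, -0.0, 0.0]
contact_force: [1.3, 1.1, 2.0]
opening: 0.271
```

```bash
python3 -c "
from m import *
measure('f11',(155,255,70,150),(140,250,145,300))"
```

```text
clk 8.15 ribs 0.5384101242193078 -0.09504719593078689 -82.36054973300487 45.725444689293916 tool yaw -83.39659416894764 tcp conv [-58.6377   1.7377] [ 0.5323 -0.0367  0.0686]
3 comb conv [-57.7178   1.0313] yaw rel -0.9444267286743009 z 51.6305930385592 roll 0.0 90.27278754041829
4 comb conv [-57.6866   1.718 ] yaw rel -0.9612399851251271 z 49.081816535710544 roll 0.0 79.90533444793859
5 comb conv [-57.774    1.8134] yaw rel -0.8991562411343548 z 51.14950770689662 roll 4.272387935381995 45.3129560867368
```

View pics/f11.png

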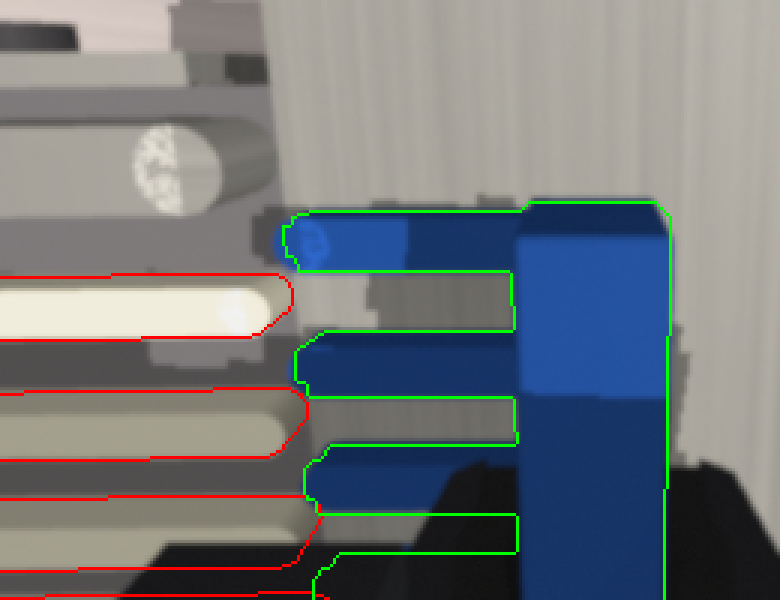

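carry_out:
  commands:
    - [-0.0015, 0, 0, 0, 0, -0.6]
    - [-0.0015, -0.005, 0, 0, 0, -0.6]
    - [-0.0015, -0.01, 0, 0, 0, -0.6]
    - [-0.0015, -0.015, 0, 0, 0, -0.6]
    - [-0.0015, -0.02, 0, 0, 0, -0.6]
    - [-0.0015, -0.02, 0, 0, 0, -0.6]

```text
clock: 8.8
tool_pos: [0.5358, -0.0572, 0.0686]
eef_rot: [-0.062, 0.998, -0.001, 0.0]
contact_force: [0.1, -1.3, 2.0]
opening: 0.267
```

```bash
python3 -c "
from m import *
measure('f12',(155,255,70,150),(140,250,145,300))"
```

```text
clk 8.8 ribs 0.5387909611580821 -0.0970101591712957 -82.74189356334333 5.086790979327364 tool yaw -82.84261666108083 tcp conv [-39.8454   2.1014] [ 0.5358 -0.0572  0.0686]
3 comb conv [-38.9411   1.3961] yaw rel 0.012934841270692726 z 51.64374500312174 roll 0.0 105.92792552325902
4 comb conv [-38.9696   1.9612] yaw rel -0.0370916499334832 z 49.34653862602687 roll 0.0 94.95584230071226
5 comb conv [-39.0533   2.2242] yaw rel 0.1788297965406866 z 50.957404914423805 roll 4.576625590076369 54.21880694643543
```

View pics/f12.png

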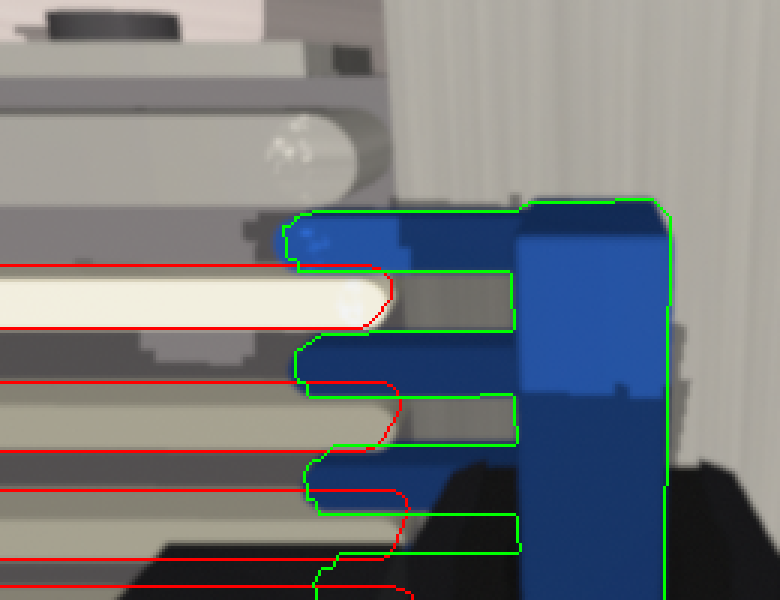

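carry_out:
  commands:
    - [0.0015, 0, 0.0005, 0, 0, 0]
    - [0.0015, 0, 0.001, 0, 0, 0]
    - [0.0015, 0, 0.001, 0, 0, 0]

```text
clock: 9.15
tool_pos: [0.5357, -0.057, 0.0686]
eef_rot: [-0.063, 0.998, -0.001, 0.002]
contact_force: [3.0, -2.8, 8.0]
opening: 0.272
```

carry_out:
  commands:
    - [0, 0, 0, 0, 0, 0]
    - [0, 0, 0, 0, 0, 0]
    - [0, 0, 0, 0, 0, 0]
    - [0, 0, 0, 0, 0, 0]
    - [0, 0, 0, 0, 0, 0]
    - [0, 0, 0, 0, 0, 0]
  fingers: 130

```text
clock: 9.75
tool_pos: [0.534, -0.0557, 0.0676]
eef_rot: [-0.063, 0.998, 0.0, -0.0]
contact_force: [-0.6, -0.3, 0.4]
opening: 0.493
```

```bash
python3 -c "
from m import *
measure('f13',(155,255,70,150),(140,250,145,300))
print(r.get_state()['contact_force'],r.get_state()['opening'])
s=r.snapshot('wrist');cv2.imwrite('pics/w13.png',s['img'])"
```

```text
clk 9.75 ribs 0.5384670123172058 -0.09543863320410906 -82.66055043377725 7.722041563714371 tool yaw -82.73182329509731 tcp conv [-40.0193   0.6942] [ 0.534  -0.0557  0.0676]
3 comb conv [-37.5397   1.8048] yaw rel -0.0342000779496727 z 50.559700744490954 roll 0.0 108.8862603692193
4 comb conv [-37.5314   1.931 ] yaw rel 0.01580299193059557 z 49.90718455063118 roll 0.0 101.251092850654
5 comb conv [-37.5007   2.3558] yaw rel 0.007110294020598501 z 51.19247938672895 roll 4.6574754449425955 59.971196664339885
[0.5324 0.1045 0.0412] 0.48612596667313823
```

View pics/w13.png

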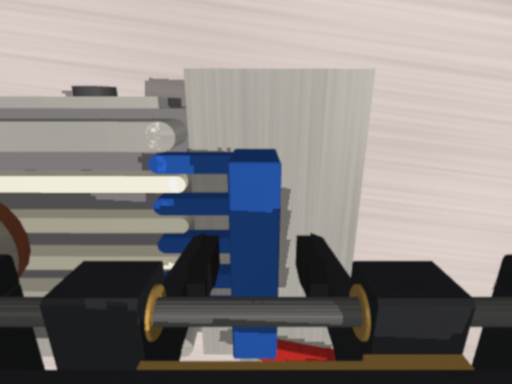

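carry_out:
  commands:
    - [0, 0, -0.02, 0, 0, 0]
    - [0, 0, -0.04, 0, 0, 0]
    - [0, 0, -0.05, 0, 0, 0]
    - [0, 0, -0.05, 0, 0, 0]
    - [0, 0.045, -0.05, 0, 0, 0]
    - [0, 0.045, -0.05, 0, 0, 0]
    - [0, 0.045, -0.05, 0, 0, 0]

```text
clock: 10.55
tool_pos: [0.528, -0.0098, 0.1171]
eef_rot: [-0.065, 0.998, 0.0, -0.001]
contact_force: [-0.5, -0.4, 0.4]
opening: 0.49
```

carry_out:
  commands:
    - [0, 0, 0, 0, 0, 0]
    - [0, 0, 0, 0, 0, 0]
    - [0, 0, 0, 0, 0, 0]
    - [0, 0, 0, 0, 0, 0]
    - [0, 0, 0.03, 0, 0, 0]
    - [0, 0, 0.05, 0, 0, 0]
    - [0, 0, 0.058, 0, 0, 0]
    - [0, 0, 0.058, 0, 0, 0]
    - [0, 0, 0.058, 0, 0, 0]
  fingers: 255

```text
clock: 11.45
tool_pos: [0.5289, -0.0111, 0.0602]
eef_rot: [-0.063, 0.998, 0.0, 0.0]
contact_force: [-0.6, 0.4, 0.2]
opening: 0.005
```

```bash
python3 -c "
from m import *
measure('f14',(155,255,70,150),(140,250,80,300),dz=.01)
print(r.get_state()['contact_force'],r.get_state()['opening'])
s=r.snapshot('wrist');cv2.imwrite('pics/w14.png',s['img'])"
```

```text
clk 11.45 ribs 0.5427039752056178 -0.10287477970038052 -83.74790182149101 133.44527308384752 tool yaw -82.74495020684424 tcp conv [-92.7505  -3.7541] [ 0.5289 -0.0111  0.0602]
3 comb conv [-55.3624   1.0844] yaw rel 23.588484385404573 z 50.20629436266479 roll 0.0 1036.6102221674207
4 comb conv [-59.5815  -2.615 ] yaw rel 22.581157850418048 z 62.52986856825851 roll 0.0 1021.3505235331305
5 comb conv [-59.1581  -1.9148] yaw rel 22.660877215846202 z 60.228625171829336 roll -0.09092856292139954 1022.3578855758574
[ 0.4633 -0.283   0.7401] 0.002880038059961624
```

View pics/w14.png

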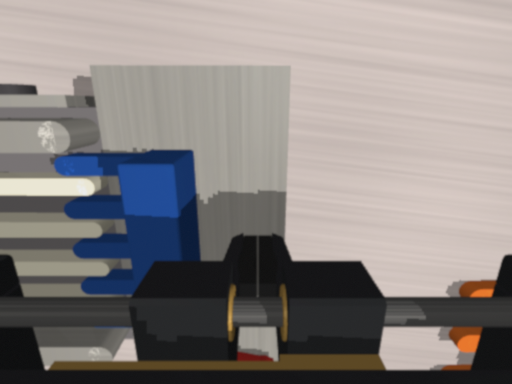

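carry_out:
  commands:
    - [0, -0.01, 0, 0, 0, 0]
    - [0, -0.016, 0, 0, 0, 0]
    - [0, -0.02, 0, 0, 0, 0]
    - [0, -0.024, 0, 0, 0, 0]
    - [0, -0.028, 0, 0, 0, 0]
    - [0, -0.032, 0, 0, 0, 0]
    - [0, -0.036, 0, 0, 0, 0]
    - [0, -0.04, 0, 0, 0, 0]
    - [0, -0.04, 0, 0, 0, 0]

```text
clock: 12.45
tool_pos: [0.5336, -0.0519, 0.0596]
eef_rot: [-0.063, 0.998, -0.0, -0.0]
contact_force: [-1.3, -1.0, 0.2]
opening: 0.003
```

```bash
python3 -c "
from h import *
st=r.get_state();print(st['tool_pos'],st['contact_force'])
s=r.snapshot('wrist');cv2.imwrite('pics/w15.png',cv2.resize(s['img'][80:280,60:320],None,fx=3,fy=3))"
```

```text
[ 0.5336 -0.0519  0.0596] [-1.3464 -1.0051  0.2141]
```

View pics/w15.png

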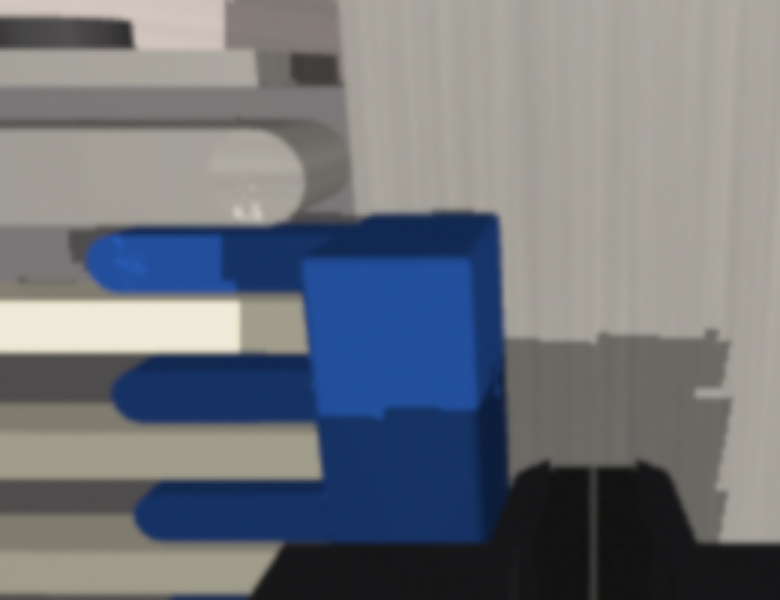

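carry_out:
  commands:
    - [0, -0.002, 0, 0, 0, 0]
    - [0, -0.003, 0, 0, 0, 0]
    - [0, -0.004, 0, 0, 0, 0]
    - [0, -0.004, 0, 0, 0, 0]

```text
clock: 12.9
tool_pos: [0.5339, -0.0544, 0.0596]
eef_rot: [-0.063, 0.998, 0.0, -0.0]
contact_force: [0.1, 1.6, -1.2]
opening: 0.007
```

carry_out:
  commands:
    - [0, -0.001, 0, 0, 0, 0]
    - [0, -0.002, 0, 0, 0, 0]
    - [0, -0.002, 0, 0, 0, 0]

```text
clock: 13.2
tool_pos: [0.5339, -0.0545, 0.0597]
eef_rot: [-0.064, 0.998, 0.001, -0.0]
contact_force: [-2.2, 5.9, 0.6]
opening: 0.006
```

```bash
cat > n.py <<'E'
from h import *
def comb2(s,valid,x0,y0,yaw0,z=.05):
    vc=valid.copy();dark=cv2.dilate((s['img'].max(2)<45).astype(np.uint8),np.ones((3,3)));vc[dark>0]=0
    return fitcomb(s,x0,y0,z,yaw0,vc)
def chk(tag,conv=(.5387,-.0967,-82.7)):
    st,s=wrist();v=np.zeros((384,512));v[140:260,75:260]=1
    yaw=np.radians(conv[2]);c,sn=np.cos(yaw),np.sin(yaw)
    x,y,w,e=comb2(s,v,conv[0]-.018*c,conv[1]-.018*sn,yaw)
    print(st['tool_pos'],st['contact_force'],'comb conv',1000*(c*(x-conv[0])+sn*(y-conv[1])),1000*(-sn*(x-conv[0])+c*(y-conv[1])),np.degrees(w)-conv[2],e)
    im=s['img'].copy();overlay(im,s,COMB,x,y,.05,w,(0,255,0));overlay(im,s,RIBS,conv[0],conv[1],.05,yaw,(0,0,255))
    cv2.imwrite(f'pics/{tag}.png',cv2.resize(im[80:280,60:320],None,fx=3,fy=3,interpolation=cv2.INTER_NEAREST))
E
python3 -c "
from n import *
chk('f16')"
```

```text
[ 0.5339 -0.0545  0.0597] [-2.2285  5.9032  0.6165] comb conv -13.157597279227046 1.8909040542376985 0.03820570281975222 172.45582967173053
```

View pics/f16.png

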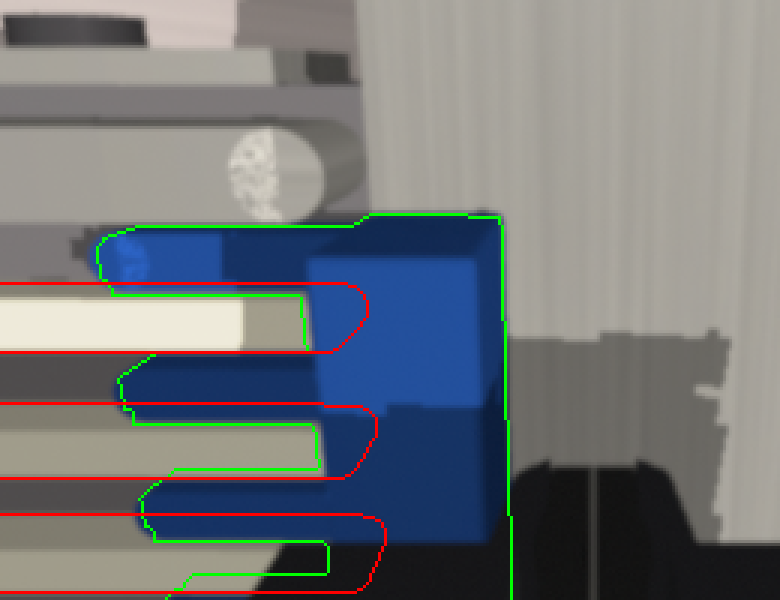

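carry_out:
  commands:
    - [0, -0.002, 0, 0, 0, 0]
    - [0, -0.004, 0, 0, 0, 0]
    - [0, -0.004, 0, 0, 0, 0]
    - [0, -0.004, 0, 0, 0, 0]

```text
clock: 13.65
tool_pos: [0.534, -0.0546, 0.0598]
eef_rot: [-0.066, 0.998, 0.004, -0.0]
contact_force: [-4.9, 12.2, 2.8]
opening: 0.006
```

```bash
python3 -c "
from n import *
chk('f17')
s=r.snapshot('scene');cv2.imwrite('pics/s17.png',cv2.resize(s['img'][150:260,100:260],None,fx=5,fy=5))"
```

```text
[ 0.534  -0.0546  0.0598] [-4.9367 12.1617  2.7872] comb conv -13.172395703094852 1.884390781822488 0.042720917071989106 152.5326837916799
```

View pics/s17.png

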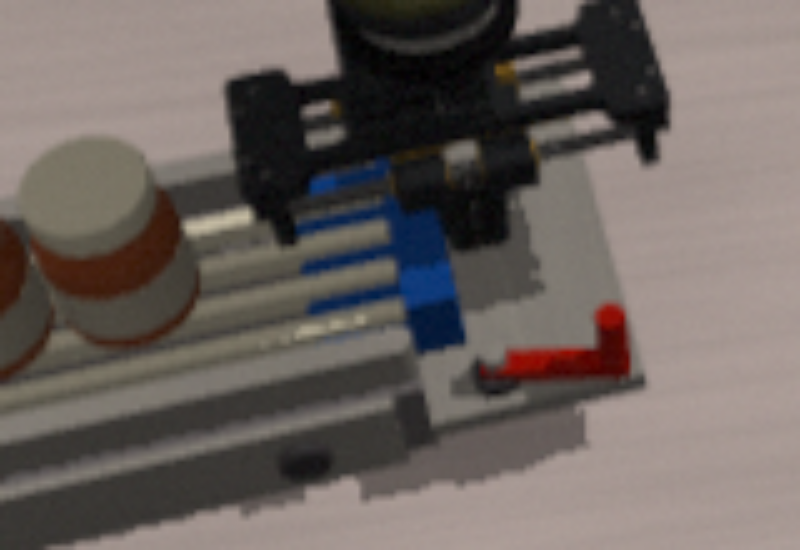

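The comb is home: it stalls at a hard stop under 12 N, sits at x≈-13 and is square. I'll back off, lift, and locate the knob.

carry_out:
  commands:
    - [0, 0.02, 0, 0, 0, 0]
    - [0, 0.035, 0, 0, 0, 0]
    - [0, 0.035, -0.04, 0, 0, 0]
    - [0, 0.035, -0.09, 0, 0, 0]
    - [0, 0.035, -0.12, 0, 0, 0]
    - [-0.08, 0.035, -0.12, 0, 0, 0]
    - [-0.08, 0.035, -0.12, 0, 0, 0]
    - [-0.08, 0.035, -0.12, 0, 0, 0]
    - [-0.08, 0.035, -0.12, 0, 0, 0]

```text
clock: 14.65
tool_pos: [0.6094, -0.0166, 0.1793]
eef_rot: [-0.063, 0.998, -0.0, -0.001]
contact_force: [-0.5, -0.2, 0.3]
opening: 0.004
```

```bash
python3 - <<'E'
from h import *
st,s=wrist();cv2.imwrite('pics/w18.png',s['img']);print(st['tool_pos'],st['eef_rot'],st['contact_force'])
t=r.snapshot('scene')
for q in (s,t):
  for l in ['rib_ends','latch_pivot','latch_knob','comb']: print(l,[(np.array(d['xyz']),round(d['p'],2)) for d in r.spot_point(q,l)][:3])
E
```

```text
[ 0.6094 -0.0166  0.1793] [-0.063   0.998  -0.0004 -0.0006] [-0.5106 -0.2232  0.3042]
rib_ends [(array([ 0.5368, -0.0966,  0.0497]), 0.64)]
latch_pivot [(array([ 0.61  , -0.054 ,  0.0547]), 0.96)]
latch_knob [(array([0.6165, 0.0031, 0.0975]), 0.94)]
comb [(array([ 0.5362, -0.0789,  0.0453]), 0.92)]
rib_ends [(array([ 0.5372, -0.0953,  0.0505]), 0.92)]
latch_pivot [(array([ 0.6094, -0.0484,  0.0521]), 0.62)]
latch_knob [(array([0.6172, 0.0035, 0.093 ]), 0.7), (array([ 0.6129,  0.231 , -0.0009]), 0.67)]
comb [(array([0.4301, 0.5242, 0.0015]), 0.96), (array([ 0.5386, -0.0787,  0.047 ]), 0.58), (array([0.6183, 0.0039, 0.0929]), 0.18)]
```

View pics/w18.png

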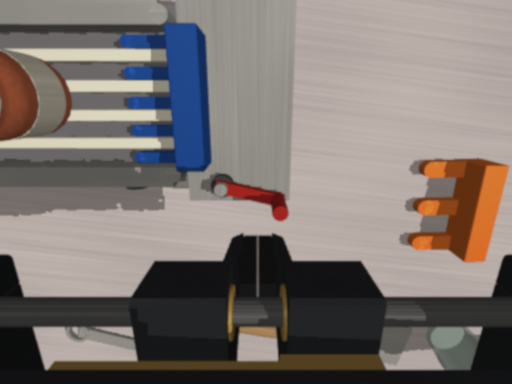

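The comb sits home with its spine at (188,97). The knob is at (280,210) and the pivot at (222,185), open. Next I compute the push path.

```bash
python3 - <<'E'
from h import *
st=r.get_state();tp=st['tool_pos'];Rm=R.from_quat(st['eef_rot']).as_matrix()
O=np.array([.5385,-.0967]);yaw=np.radians(-82.7);ex=np.array([np.cos(yaw),np.sin(yaw)]);ey=np.array([-ex[1],ex[0]])
k=np.array([.617,.003])-O;k=np.array([k@ex,k@ey])*1000;p=np.array([-34,78.]);print('knob',k,'dist',np.hypot(*(k-p)),'phi',np.degrees(np.arctan2(*(k-p)[::-1]))%360)
for phi,ex_ in [(165,14),(165,2)]+[(f,-2) for f in range(175,275,10)]+[(270,-2),(275,-2)]:
    a=np.radians(phi);u=np.array([np.cos(a),np.sin(a)]);t=np.array([-u[1],u[0]])
    d=7+17.5*abs(t[0])+10*abs(t[1])+ex_
    q=p+55*u-t*d; W=O+(q[0]*ex+q[1]*ey)/1000
    print(phi,q.round(1),(Rm.T@np.r_[W-tp[:2],0.074-tp[2]]).round(4))
E
```

```text
knob [-88.9173  90.5321] dist 56.32905736185026 phi 167.14529769932494
165 [-78.  126.2] [-0.0454  0.007   0.1058]
165 [-81.1 114.6] [-0.0338  0.0101  0.1058]
175 [-87.4  99.2] [-0.0184  0.0163  0.1058]
185 [-90.2  89.6] [-0.0088  0.0192  0.1058]
195 [-92.1  82.3] [-0.0015  0.0211  0.1058]
205 [-92.9  74.2] [0.0066 0.0219 0.1058]
215 [-92.4  65.5] [0.0153 0.0213 0.1058]
225 [-90.2  56.4] [0.0244 0.0191 0.1058]
235 [-86.1  47.3] [0.0335 0.015  0.1058]
245 [-80.   38.8] [0.042  0.0089 0.1058]
255 [-71.9  31.2] [0.0496 0.0008 0.1058]
265 [-62.   25.2] [ 0.0555 -0.0091  0.1058]
270 [-56.5  23. ] [ 0.0578 -0.0146  0.1058]
275 [-52.4  21.2] [ 0.0596 -0.0187  0.1058]
```

carry_out:
  commands:
    - [-0.048, 0.007, 0, 0, 0, 0]
    - [-0.048, 0.007, 0, 0, 0, 0]
    - [-0.048, 0.007, 0.04, 0, 0, 0]
    - [-0.048, 0.007, 0.08, 0, 0, 0]
    - [-0.048, 0.007, 0.105, 0, 0, 0]
    - [-0.048, 0.007, 0.105, 0, 0, 0]
    - [-0.048, 0.007, 0.105, 0, 0, 0]

```text
clock: 15.85
tool_pos: [0.6569, -0.0026, 0.0752]
eef_rot: [-0.063, 0.998, 0.0, 0.0]
contact_force: [0.4, 0.2, 0.8]
opening: 0.005
```

carry_out:
  commands:
    - [0.01, 0.002, 0, 0, 0, 0]
    - [0.02, 0.005, 0, 0, 0, 0]
    - [0.03, 0.009, 0, 0, 0, 0]
    - [0.035, 0.0115, 0, 0, 0, 0]
    - [0.04, 0.0125, 0, 0, 0, 0]
    - [0.047, 0.014, 0, 0, 0, 0]
    - [0.047, 0.014, 0, 0, 0, 0]

```text
clock: 16.55
tool_pos: [0.6075, 0.005, 0.0752]
eef_rot: [-0.063, 0.998, -0.0, -0.0]
contact_force: [0.7, 0.5, 0.1]
opening: 0.007
```

```bash
python3 - <<'E'
from h import *
st,s=wrist();cv2.imwrite('pics/w19.png',s['img']);print(st['tool_pos'],st['eef_rot'],st['contact_force'])
t=r.snapshot('scene');cv2.imwrite('pics/s19.png',cv2.resize(t['img'][150:260,100:260],None,fx=5,fy=5))
E
```

```text
[0.6075 0.005  0.0752] [-0.0634  0.998  -0.0001 -0.0001] [0.6784 0.478  0.0698]
```

View pics/s19.png

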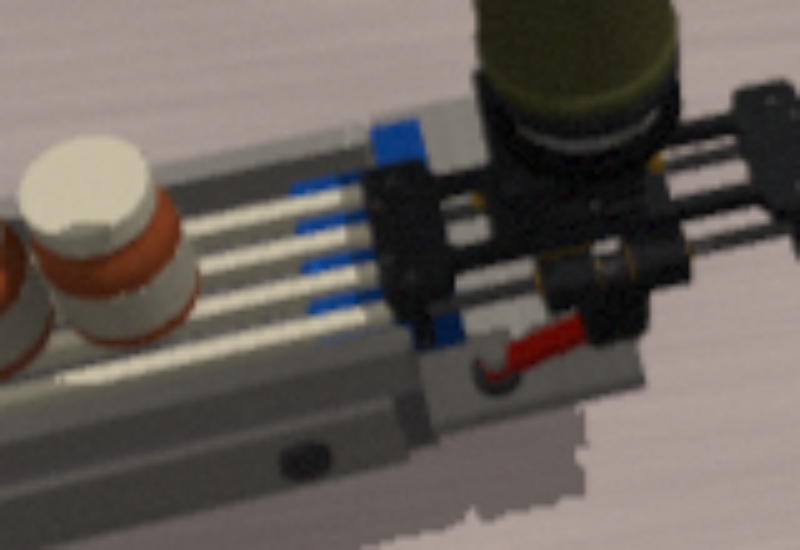

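carry_out:
  commands:
    - [0.0075, 0.001, 0, 0, 0, 0]
    - [0.016, 0.0005, 0, 0, 0, 0]
    - [0.0255, -0.002, 0, 0, 0, 0]
    - [0.0345, -0.006, 0, 0, 0, 0]
    - [0.043, -0.012, 0, 0, 0, 0]
    - [0.0505, -0.02, 0, 0, 0, 0]
    - [0.0565, -0.03, 0, 0, 0, 0]
    - [0.059, -0.0355, 0, 0, 0, 0]
    - [0.0605, -0.038, 0, 0, 0, 0]
    - [0.0605, -0.038, 0, 0, 0, 0]

```text
clock: 17.65
tool_pos: [0.5532, -0.0361, 0.0746]
eef_rot: [-0.065, 0.998, 0.003, 0.001]
contact_force: [0.5, 8.3, -1.0]
opening: 0.007
```

```bash
python3 - <<'E'
from h import *
st,s=wrist();cv2.imwrite('pics/w20.png',s['img']);print(st['tool_pos'],st['eef_rot'],st['contact_force'])
t=r.snapshot('scene');cv2.imwrite('pics/s20.png',cv2.resize(t['img'][150:260,100:260],None,fx=5,fy=5))
E
```

```text
[ 0.5532 -0.0361  0.0746] [-0.0648  0.9979  0.0032  0.001 ] [ 0.5223  8.336  -1.0131]
```

View pics/s20.png

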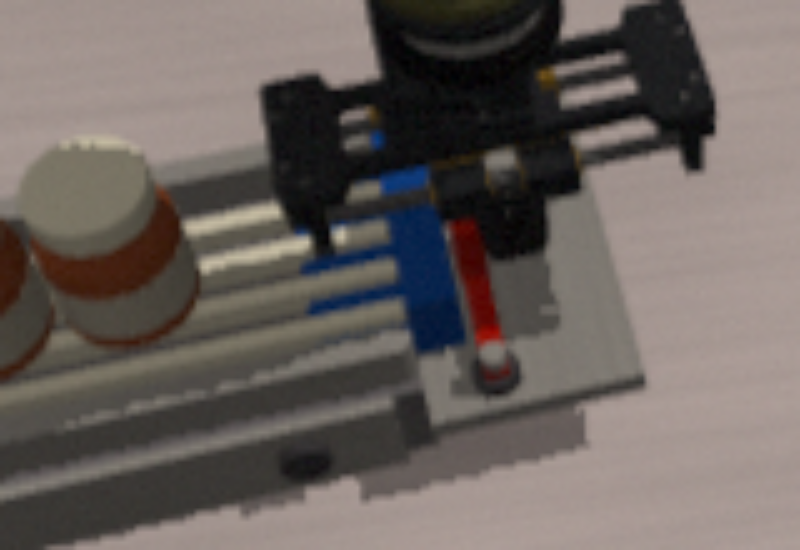

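The bar is along the spine and at its stop with 8 N. TCP x is -58, as predicted for shut. Next I retreat and check.

carry_out:
  commands:
    - [0, 0.02, 0, 0, 0, 0]
    - [0, 0.035, 0, 0, 0, 0]
    - [0, 0.035, -0.04, 0, 0, 0]
    - [0, 0.035, -0.09, 0, 0, 0]
    - [0, 0.035, -0.13, 0, 0, 0]
    - [-0.04, 0.035, -0.13, 0, 0, 0]
    - [-0.04, 0.035, -0.13, 0, 0, 0]
    - [-0.04, 0.035, -0.13, 0, 0, 0]

```text
clock: 18.55
tool_pos: [0.5875, -0.0012, 0.2041]
eef_rot: [-0.063, 0.998, -0.0, -0.001]
contact_force: [0.1, -0.1, -0.2]
opening: 0.005
```

```bash
python3 - <<'E'
from h import *
st,s=wrist();cv2.imwrite('pics/w21.png',s['img']);print(st['clock'],st['tool_pos'],st['contact_force'],np.abs(st['qd']).max())
v=np.zeros((384,512));v[0:260,60:300]=1
c=(.5385,-.0967,-82.7);yaw=np.radians(c[2]);C,S=np.cos(yaw),np.sin(yaw)
x,y,w,e=fitcomb(s,c[0]-.013*C,c[1]-.013*S,.05,yaw,v);print('comb conv',1000*(C*(x-c[0])+S*(y-c[1])),1000*(-S*(x-c[0])+C*(y-c[1])),np.degrees(w)-c[2],e)
k=[d['xyz'] for d in r.spot_point(s,'latch_knob')][:1];p=[d['xyz'] for d in r.spot_point(s,'latch_pivot')][:1];print(k,p)
if k and p:
    d=np.array(k[0])-p[0];print('theta',np.radians(270-(np.degrees(np.arctan2(-S*d[0]+C*d[1],C*d[0]+S*d[1]))%360)))
E
```

```text
18.55 [ 0.5875 -0.0012  0.2041] [ 0.1084 -0.0907 -0.1989] 0.04610032140844779
comb conv -12.75634334587105 1.2982039157161613 0.02233486327847345 94.64733853494386
[[0.5543, -0.0565, 0.1003]] [[0.612, -0.0564, 0.0525]]
theta 0.12567593487775708
```

View pics/w21.png

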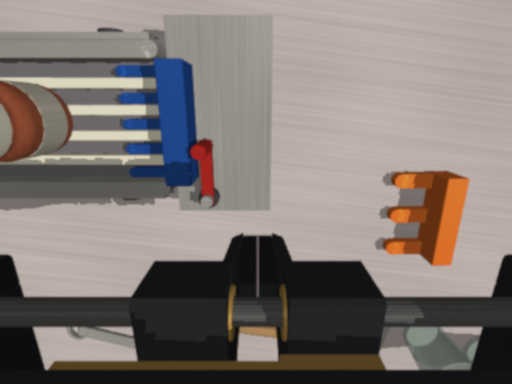

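```bash
python3 - <<'E'
from h import *
from scipy.optimize import minimize_scalar
st,s=wrist();t=r.snapshot('scene')
t8=np.linspace(0,2*np.pi,17)[:-1]
bar=np.array([(x,y,z) for x in(8,55) for y in(-6,6) for z in(3,14)])/1000
post=np.array([(55+7*np.cos(a),7*np.sin(a),z) for a in t8 for z in(3,48)])/1000
yaw=np.radians(-82.7)
for n,q in(('w',s),('sc',t)):
    hsv=cv2.cvtColor(q['img'],cv2.COLOR_BGR2HSV);m=(cv2.inRange(hsv,(0,150,60),(5,255,255))|cv2.inRange(hsv,(174,150,60),(180,255,255))).astype(float)
    v=np.zeros(m.shape);u0=proj(q,[.58,-.055,.07]).astype(int);v[u0[1]-45:u0[1]+45,u0[0]-45:u0[0]+45]=1
    g=cv2.GaussianBlur(m*v,(0,0),.7)
    def f(p):
        rr=cv2.GaussianBlur(render(q,[bar,post],p[0]/1000,p[1]/1000,.05,yaw-np.pi/2-p[2]/50,m.shape).astype(float),(0,0),.7);return ((rr-g)**2*v).mean()
    for th0 in(0,.2):
        p0=np.array([611.,-53,th0*50]);o=minimize(f,p0,method='Nelder-Mead',options=dict(initial_simplex=np.vstack([p0,p0+[4,0,0],p0+[0,4,0],p0+[0,0,5]]),xatol=.05,fatol=.01));print(n,o.x[:2],'theta',o.x[2]/50,o.fun)
E
```

```text
w [612.2436 -52.0808] theta -0.001289258962293061 17.88085371461879
w [612.2419 -52.0886] theta -0.0010872551490898749 17.949820699120686
sc [606.15   -52.9598] theta 0.022290297796808495 6.271045875746431
sc [605.6442 -52.8443] theta 0.01953813941026152 6.172875295094175
```

The silhouette fits put the latch at about 0.00–0.02 rad, so it is shut. The comb is home, the jars are standing, and the arm is clear. I'm handing in.

```bash
python3 -c "
from h import *
print(r.finish_job())"
```

```text
the job is handed in; nothing more can be done
None
```

The blue comb is home between the belt ribs and the red latch is shut behind it. I handed the job in at about 18.6 s of the 64 s allowed; the interface gave no verdict.

**What I did:** I laid the comb flat on the ledge with its tines about 19 mm in between the ribs and let go of it there. I then pushed it home with the shut fingers until it stopped hard at 12 N. Last, I swung the latch round by its knob to its stop at 8 N, and backed the arm clear.

**Last checks:**
- **Comb:** a silhouette fit put it at x ≈ -12.8 mm, y ≈ +1.3 mm and square to 0.02°, all within tolerance.
- **Latch:** the fitted angle was 0.00 rad in the wrist view and 0.02 rad in the scene view.
- **Surroundings:** I did not disturb the orange comb or the jars. The wrist force was about 0 N with the arm clear.

**Disagreements:**
- **Latch angle:** the network's knob and pivot points gave 0.13 rad. I trusted the silhouette fits over that estimate, because its points are only good to about 4 mm.
- **Comb tilt:** the wrist fits kept showing a tilt of about 4–5°, even with the comb pressed flat on the ledge, so I took it as camera calibration error. I did not check the tilt separately after the comb was home.
- **Press force:** the first set-down of the held comb on the ledge pressed harder than I meant, at 30 N. That is still under the 40 N limit.

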